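# Clamp a glass cartridge with the crank

## Robot

A 7-joint arm with a two-finger parallel gripper is mounted at the origin on the work surface. World frame = base frame: x ahead of the robot, y to its left, z up, the work surface at z = 0. Lengths are in m, angles in degrees, forces in N, time in s.
With the tool pointing down it reaches from about 0.35 to 0.9 m from the base axis. Payload 19.9 kg.
Tool frame: the origin (TCP) lies on the centre line of the jaws, within the pads' length; the fingertips stand 11 mm ahead of it and the grasp point (between the pads) lies 8 mm behind it; z points along the fingers, y is the line along which they close (so a half turn about z gives the same grasp; the last joint's range is limited). The gripper opens to 94 mm and grips with 3 to 60 N. Pads are 16 mm wide; open, the fingers measure 119 mm over their backs; the gripper's body (75 mm by 177 mm) begins 78 mm behind the grasp point.
Start: joints at [-69.586, 23.915, -0.59, 92.452, 0.269, 63.638, -3.037], TCP at [0.242, 0.576, 0.216] pointing down, gripper open.
Joint ranges: [-161.28, 161.28], [-22.2, 115.67], [-73.04, 71.86], [3.21, 147.25], [-68.34, 248.33], [10.77, 114.83], [-161.83, 161.83]. Speed limits (degrees/s): [108.29, 108.29, 136.94, 136.94, 172.46, 172.46, 172.46].

## Interface

Orientations are given as a 3x3 rotation matrix whose columns are the frame's x, y, z axes.
In Python, from rig import ctrl, cams, close_job, models gives the robot as it stands.
- The arm moves only by the tool jog_arm, never from a script. Its arguments are lists of equal length, an entry for each row: "offset": the shift along the tool's x, y, z in cm, a list of three; "angular": the turn, a rotation vector about the tool's x, y, z in degrees, a list of three. A call has 1 to 8 rows; each row shifts and turns the commanded pose from where the row before left it, along the tool's axes as they then stand; what a row does not reach is not made up. A row lasts 1/10 s, in which the tool goes at most 50 mm and 8.59 degrees, less where a joint would pass 70% of its speed; a pose out of reach is approached as far as the arm can. A call is refused whole if a number of a shift passes 5 or a number of a turn 8.59, either way. A call with a gripper value outside its range is refused whole. "jaw" is the finger opening in cm, from 0 to 9.4, set as the call begins (left out, the last holds). The fingers move at their own pace and stop on an object; "grip_force" is the grip in N (left out, the last holds). Time passes only in rows, so rows that do not move let the fingers close. It gives the time, the measured TCP pose, the force, the opening and the grip force at its end, in the units of the state.
- ctrl.get_state(): the state, without advancing time (a new reading comes with each control period).
- cams.capture(name): name is "side" or "top"; returns a dict with "color" (480x640x3 uint8, red, green, blue), "range_z" (480x640 float32, m along the optical axis (not along the pixel's ray), 0 where there is no reading), "fov_y" (degrees; the focal length in pixels is half the picture's height over the tangent of half this angle, whatever the lens; pixels are square), "cx", "cy" (the principal point, pixels), "k1" (the pictures are not rectified: a ray, as slopes to the right and down, at radius r is drawn at 1 + k1 r^2 times it, then the intrinsics apply), "pose" (4x4, takes a point from camera to world coordinates). Camera axes: x right, y down, z forward; pixel columns grow to the right and rows downward; lengths in m; the calibration is good to about 2 mm. A picture is of the moment at which its call begins.
- close_job(): hands the job in; it is judged then, once.
Trained networks look in a picture, given as the dict that the camera call returned (one of the last four; its "shot" number tells which), for a name from the list of things; names that differ only in an ending like _2 or _b are one class to them, and where a whole thing is asked for, a point or a joint stands for the part that bears it (a point fixed in the world has none). Each returns a list of dicts, best first, with "score" (0 to 1); they miss things now and then, are a little off and sometimes report something else, mostly with a low value. They report only what shows in the picture. A call takes as long as a camera call. They do not tell look-alikes from the thing itself.
- models.recognise(picture, name): "rect" ([left, top, width, height] as shares, 0 to 1, of the picture: columns of its width, rows of its height, round what is visible of it).
- models.landmark_of(picture, name): "xy" ([column, row] as shares, 0 to 1, of the picture: columns of its width, rows of its height: a listed point, or the origin of a listed thing).
The state is a dict: "clock": time; "joint_pos": joint angles; "joint_vel": joint speeds; "joint_efforts": joint torques, N m; "tcp_pos": TCP position; "tool_rot": TCP orientation; "ft_force": force on the tool from outside, world axes, zero at the start; "torque": the same for the moment, N m; "gripper_width": opening from 0.0 (shut) to 1.0 (fully open); "grip_force": force on a finger pad.
Only numpy, scipy, OpenCV 4.12 (cv2) and the standard library are available. Lean on these libraries where they do the work, as an engineer would, in place of code of your own. Each camera call takes 0.05 s, during which the arm holds its last target. There are 200 camera calls.

## Task

Fit the loose crank fully down onto the square end of the clamp stand's spindle, take it by its red knob and wind the spindle clockwise (seen from above) until its pad bears firmly on the glass cartridge: stop as soon as it is hand-tight, because overtightening cracks the glass. Keep the crank on the square while you wind, without wrenching it sideways, and do not turn the spindle with the fingers; then let go, leaving the crank seated on the square and everything else on the bench where it stands.

Things in the scene. Friction and masses are not known exactly. Their poses are not given: they have to be found in the camera images.
- stand: Fixed cartridge clamp stand, white: base 150 x 190 mm (x, y), two steel columns 16 mm thick at y = +-70 mm, white yoke 50 x 180 mm from 140 to 164 mm high. Origin: centre of the underside, on the spindle's axis; z up. Its yaw varies.
- spindle: Upright steel screw through the middle of the yoke, with a square end 14 x 14 mm, 22 mm tall, pointing up (its top 4 mm tapers to 8 mm). Origin: on the axis, on the 28 mm round shoulder at the foot of the square, about 207 mm above the bench at the start; x and y are square to the flats, z up. Clockwise seen from above sends it down 8 mm a turn, so a crank on it goes down too.
- nose (a point): centre of the face of the brass swivel pad with a rubber face, 36 mm across, at the spindle's lower end, 84 mm below the spindle's origin; it comes down on the cartridge's cap
- feed (a joint): how far the screw has come down, in m (0 = topmost; starts at 0 to 2 mm; end of travel 32 mm). Turning it free takes 0.25 N m: 3.8 N along the circle at the moving knob, 1 to 2 N just after a stroke stops. Once the pad bears on the cartridge each 100 N of clamping adds 2 N at the knob. Let go, the screw holds about 190 N: a tighter one eases back to that.
- cartridge: Glass cartridge standing loose in its seat under the spindle: 38 mm square foot, 36 mm barrel, 40 mm flat cap; 80 mm tall, give or take 2.5 mm as its cap is screwed on. Origin: centre of its underside; z up. Leave it carrying 110 to 300 N, never more; load grows about 110 N per rad from first touch. Hand-tight is 8 N at the moving knob or 5 N just after it stops; 9.5 N or 6.5 N is too much.
- crank: Loose crank, 0.3 kg, standing on its hub. Steel hub 32 x 32 mm, 38 mm tall, with a square socket 15.2 mm wide, 23 mm deep in its underside; arm 16 mm wide along +x, 28 to 38 mm above the underside, knob at its end. Origin: centre of the hub's underside; x along the arm, z up; the socket is square to x and y and fits at any quarter turn. Fully on, its origin meets the spindle's.
- knob_mid (a point): middle of the crank's red knob, an upright round grip 20 mm thick, 46 mm tall, turning freely on its pin (a gripper can hold it at a fixed yaw all the way round) in a soft rubber bush that gives 1 mm sideways for 3 N. 65 mm from the hub's axis, 63 mm above the hub's underside; the knob reaches from 40 to 86 mm above it.
- spare_cartridge: bystander: another cartridge like the one in the stand; leave it alone
- bottle_red: bystander: dark bottle with a red cap, 86 mm across, 180 mm tall
- bottle_blue: bystander: dark bottle with a blue cap, 86 mm across, 180 mm tall
- spanner: bystander: steel spanner 150 mm long lying on the bench
- beaker: bystander: glass beaker 68 mm across, 85 mm tall
- vial_rack: bystander: white rack 70 x 160 mm with vials, 44 mm tall
- wash_bottle: bystander: small white jar with a red cap, 60 mm across, 120 mm tall
There are look-alikes about, which are no part of the job. Of the things that look like the crank, take the one that is nearest to the robot's base at the start. Leave any orange look-alike of the cartridge alone.

How it is judged:
By the outcome, as a careful person would: the job done as asked, in the order asked, and still so for the second after the job is handed in, with the robot touching nothing.
It also fails if it takes over 69 s, if anything falls off the work surface, if the arm or the gripper's body presses on something with over 40 N, if the wrist force passes 120 N, or if a joint passes its speed limit or range.

## Working session

There is one attempt and no reset: what is moved stays moved. The work goes in short steps, Python scripts to look and compute and a tool call to move; the robot and the scene stay as the last step left them, time stands still between calls to the robot, and variables do not carry over. Pictures are saved under pics/ and viewed, at most 10 in all, crops included, and the job is handed in when it is done.

Besides the shell and the picture viewer there is one more tool, called after "Emit:" as name(argument=value, ...), one argument or row to a line, values as JSON. jog_arm: Moves the arm, as the interface text tells. Its arguments: {"type":"object","properties":{"offset":{"type":"array","items":{"type":"array","items":{"type":"number"}}},"angular":{"type":"array","items":{"type":"array","items":{"type":"number"}}},"jaw":{"type":"number"},"grip_force":{"type":"number"}},"required":["offset","angular"]}

```bash
ls; mkdir -p pics
cat > h.py <<'E'
import numpy as np, cv2
from rig import ctrl, cams, models
def K(p):
    f=240/np.tan(np.radians(p['fov_y']/2)); return f
def ray(p,u,v):
    f=K(p); d=np.array([(u-p['cx'])/f,(v-p['cy'])/f]); s=d.copy()
    for _ in range(20): s=d/(1+p['k1']*(s@s))
    return np.array([s[0],s[1],1.])
def at_z(p,u,v,z):
    T=np.array(p['pose']); r=T[:3,:3]@ray(p,u,v); t=(z-T[2,3])/r[2]; return T[:3,3]+t*r
def pt(p,u,v):
    T=np.array(p['pose']); z=p['range_z'][int(round(v)),int(round(u))]; return T[:3,3]+T[:3,:3]@(ray(p,u,v)*z)
def cloud(p):
    f=K(p); v,u=np.mgrid[:480,:640]; d=np.stack([(u-p['cx'])/f,(v-p['cy'])/f],-1); s=d.copy()
    for _ in range(20): s=d/(1+p['k1']*(s**2).sum(-1,keepdims=True))
    z=p['range_z']; c=np.concatenate([s,np.ones_like(z)[...,None]],-1)*z[...,None]
    T=np.array(p['pose']); w=c@T[:3,:3].T+T[:3,3]; w[z==0]=np.nan; return w
def proj(p,X):
    T=np.array(p['pose']); c=T[:3,:3].T@(np.array(X)-T[:3,3]); s=c[:2]/c[2]; s=s*(1+p['k1']*(s@s)); return s*K(p)+[p['cx'],p['cy']]
def save(p,n): cv2.imwrite('pics/'+n+'.png',p['color'][...,::-1])
E
python3 - <<'E'
from h import *
np.set_printoptions(precision=4,suppress=True)
import pickle
for n in ['side','top']:
    p=cams.capture(n); save(p,n+'0'); print(n,p['fov_y'],p['k1'],np.array(p['pose'])[:3,3]); pickle.dump(p,open(n+'.pkl','wb'))
    for o in ['crank','knob_mid','spindle','stand','cartridge','nose']:
        for d in models.landmark_of(p,o)[:4]:
            u,v=d['xy'][0]*640,d['xy'][1]*480
            print(o,round(d['score'],2),round(u),round(v),pt(p,u,v))
    print()
print(ctrl.get_state())
E
```

```text
pics
side 48.40469084538076 -0.10431871171526506 [-0.2254 -0.7653  1.1437]
crank 0.84 198 210 [0.43   0.6164 0.0081]
crank 0.76 315 242 [0.6244 0.2184 0.0112]
crank 0.65 273 261 [0.4737 0.2401 0.0036]
crank 0.24 366 246 [0.7448 0.1035 0.0029]
knob_mid 0.66 291 252 [0.4976 0.1803 0.0698]
knob_mid 0.5 296 222 [ 0.6571  0.3542 -0.0067]
knob_mid 0.43 215 201 [0.4649 0.5507 0.0636]
spindle 0.68 382 274 [ 0.5203 -0.1585  0.2139]
stand 0.63 374 325 [ 0.5116 -0.1597  0.0255]
cartridge 0.91 359 371 [ 0.3785 -0.2377  0.0251]
cartridge 0.7 420 360 [ 0.5263 -0.3133  0.0136]
cartridge 0.69 378 322 [ 0.5159 -0.1671  0.0432]
nose 0.57 382 297 [ 0.503  -0.1812  0.1608]

top 42.10472400417271 0.06923773753852559 [0.2415 0.1093 1.9261]
crank 0.82 255 276 [0.4858 0.2409 0.0426]
crank 0.75 264 227 [0.6383 0.216  0.0404]
crank 0.59 132 292 [0.4398 0.6087 0.0412]
crank 0.41 186 302 [0.404  0.4426 0.0734]
knob_mid 0.51 244 233 [0.6145 0.2749 0.0669]
knob_mid 0.5 150 280 [0.4723 0.5518 0.0659]
knob_mid 0.4 270 272 [0.5012 0.1985 0.0285]
spindle 0.73 303 199 [ 0.7422  0.0952 -0.0072]
spindle 0.62 391 253 [ 0
[... 261 characters left out ...]
idge 0.22 199 235 [0.6191 0.4204 0.0116]
nose 0.48 200 235 [0.6063 0.4067 0.0794]

{'clock': 0.7, 'joint_pos': array([-69.5844,  23.9137,  -0.5901,  92.455 ,   0.2677,  63.6387,
        -3.0379]), 'joint_vel': array([-0.0969,  0.0567, -0.0114, -0.0084,  0.0364,  0.0437,  0.0627]), 'joint_efforts': array([ -0.0007, -85.0888,   0.6372, -42.6245,  -0.0489,   0.0136,
        -0.    ]), 'tcp_pos': array([0.2421, 0.5762, 0.2164]), 'tool_rot': array([[-0.9219,  0.3874, -0.    ],
       [ 0.3874,  0.9219, -0.0001],
       [-0.    , -0.0001, -1.    ]]), 'ft_force': array([ 0.5168, -0.2206, -0.8076]), 'torque': array([-0.0245, -0.    , -0.0698]), 'grip_force': 0.0, 'gripper_width': 1.0024498536871946}
```

View pics/top0.png

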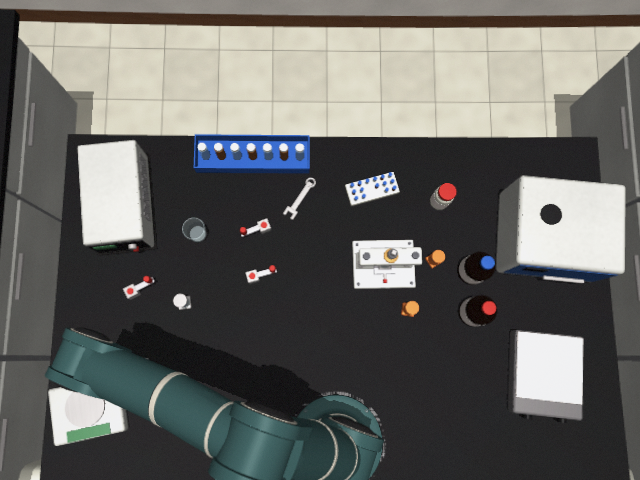

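View pics/side0.png

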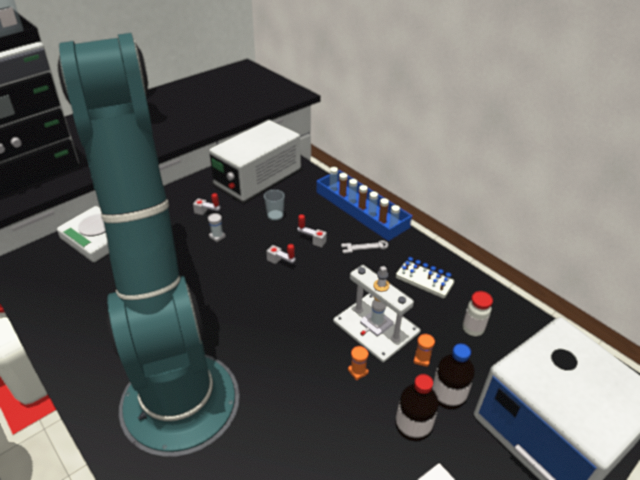

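The top view shows three crank look-alikes with hubs at (252,275), (264,227) and (132,291). By distance from the base they are about 0.54, 0.67 and 0.75 m, so I choose (252,275), whose knob is at (272,268). The stand is at (386,263), with its spindle top near (391,253). The clear cartridge at (181,300) is the spare, and the orange ones at (411,308) and (437,257) are look-alikes. In the side view the chosen crank's hub is at about (275,254) and its knob at (291,250).

Run:
```python
from h import *
import pickle
np.set_printoptions(precision=4,suppress=True)
ims=[]
for n,c,s in [('top',(262,270),(391,257)),('side',(283,252),(380,295))]:
    p=pickle.load(open(n+'.pkl','rb')); w=cloud(p); im=p['color']
    row=[]
    for (u,v),r in [(c,22),(s,40)]:
        row.append(cv2.resize(im[v-r:v+r,u-r:u+r,::-1],(400,300) if 0 else (300,300),interpolation=cv2.INTER_CUBIC))
    ims.append(np.hstack(row))
    near=(np.hypot(w[...,0]-.49,w[...,1]-.22)<.11)
    hsv=cv2.cvtColor(im,cv2.COLOR_RGB2HSV)
    red=((hsv[...,0]<8)|(hsv[...,0]>172))&(hsv[...,1]>150)&(hsv[...,2]>70)&near
    print(n,'red'); k,l,st,ce=cv2.connectedComponentsWithStats(red.astype(np.uint8))
    for i in range(1,k): print(st[i],ce[i],np.nanmedian(w[l==i],0),'top86',at_z(p,*ce[i],.086),'63',at_z(p,*ce[i],.063))
    br=near&(im.min(-1)>120)
    q=w[br]; print('bright',br.sum()); print('hub/arm z>0.02 mean',np.nanmedian(q[q[:,2]>.02],0))
    vv,uu=np.nonzero(br); box=cv2.minAreaRect(np.c_[uu,vv].astype(np.float32)); 
    print([at_z(p,*b,.038) for b in cv2.boxPoints(box)])
    # spindle top
    a=(np.hypot(w[...,0]-.52,w[...,1]+.15)<.04)&(w[...,2]>.19); print('spindle',a.sum(), np.nanmedian(w[a],0)); 
    a=a&(w[...,2]>.222); print('sq top',a.sum(),np.nanmean(w[a],0))
    # columns/yoke
    y=(np.hypot(w[...,0]-.52,w[...,1]+.15)<.13)&(abs(w[...,2]-.164)<.008)&(im.min(-1)>150)
    q=w[y][:,:2].astype(np.float32); r=cv2.minAreaRect(q); print('yoke',len(q),q.mean(0),r)
    print('base hts',np.nanpercentile(w[(np.hypot(w[...,0]-.51,w[...,1]+.15)<.09)&(w[...,2]<.06)&(im.min(-1)>150)][:,2],[10,50,90]))
cv2.imwrite('pics/crop1.png',np.vstack(ims)[:600])
```

```text
top red
[269 265   7   7  36] [272.0556 268.0278] [0.5055 0.1891 0.0837] top86 [0.505  0.1889 0.086 ] 63 [0.5083 0.1899 0.063 ]
[249 273   6   6  24] [251.6667 275.625 ] [0.4875 0.2517 0.0418] top86 [0.4822 0.249  0.086 ] 63 [0.4852 0.2507 0.063 ]
bright 176
hub/arm z>0.02 mean [0.4961 0.2393 0.0378]
[array([0.4998, 0.2736, 0.038 ]), array([0.5257, 0.1847, 0.038 ]), array([0.4928, 0.1751, 0.038 ]), array([0.4671, 0.2637, 0.038 ])]
spindle 77 [ 0.5281 -0.1513  0.2115]
sq top 26 [ 0.5302 -0.1536  0.2295]
yoke 730 [ 0.53   -0.1527] ((0.5313336849212646, -0.1540035605430603), (0.050336889922618866, 0.17794229090213776), 1.3952879905700684)
base hts [0.0101 0.0176 0.0269]
side red
[287 244   8  14  83] [290.3976 249.7229] [0.4998 0.1843 0.0721] top86 [0.4914 0.1741 0.086 ] 63 [0.507  0.1945 0.063 ]
[272 249   4   2   8] [273.5 249.5] [0.4861 0.2508 0.0372] top86 [0.454  0.2074 0.086 ] 63 [0.4687 0.2285 0.063 ]
bright 153
hub/arm z>0.02 mean [0.49   0.2337 0.0364]
[array([0.4634, 0.2595, 0.038 ]), array([0.4954, 0.2815, 0.038 ]), array([0.5186, 0.1847, 0.038 ]), array([0.487 , 0.1649, 0.038 ])]
spindle 125 [ 0.5222 -0.1584  0.2091]
sq top 25 [ 0.5253 -0.1557  0.2273]
yoke 727 [ 0.5228 -0.1614] ((0.5264674425125122, -0.1540674865245819), (0.05174500495195389, 0.1814611554145813), 1.1384960412979126)
base hts [0.0118 0.0155 0.0267]
```

View pics/crop1.png

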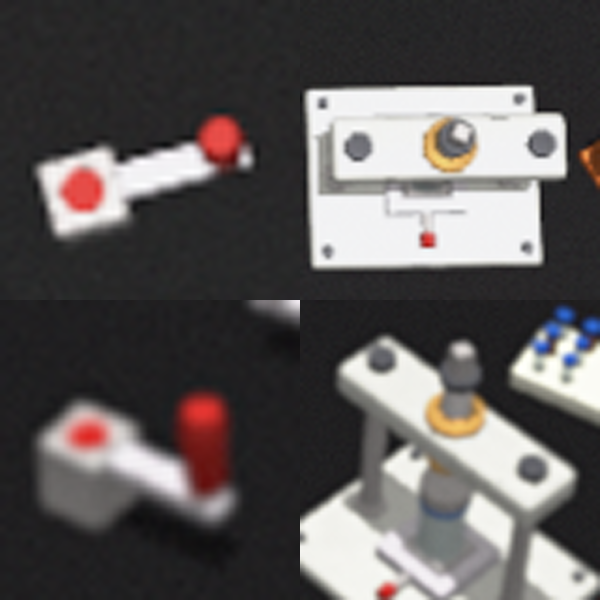

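The crop confirms the chosen crank: white hub with a red dot, arm about 65 mm long at a yaw of −74°, and a red knob. Hub is at about (0.487, 0.251), knob at (0.505, 0.189), spindle at about (0.528, −0.1545). Moving now, turning the tool first so its y axis is at 15.6°.

Emit:
jog_arm(
  offset=[
    [-4, -2.5, 0],
    [-4, -2.5, 0],
    [0, 0, 0],
    [0, 0, 0],
    [0, 0, 0],
    [0, 0, 0],
    [0, 0, 0],
    [0, 0, 0],
  ],
  angular=[
    [0, 0, 6.45],
    [0, 0, 6.45],
    [0, 0, 6.45],
    [0, 0, 6.45],
    [0, 0, 6.45],
    [0, 0, 6.45],
    [0, 0, 6.45],
    [0, 0, 6.45],
  ],
  jaw=8,
)

```text
clock: 1.5
tcp_pos: [0.292, 0.4963, 0.2165]
tool_rot: [[-0.265, 0.964, 0.0], [0.964, 0.265, 0.0], [0.0, 0.0, -1.0]]
ft_force: [-0.0, -0.1, -0.2]
gripper_width: 0.855
grip_force: 0.0
```

```bash
cat > go.py <<'E'
import sys
from h import *
np.set_printoptions(precision=4,suppress=True)
s=ctrl.get_state(); R=np.array(s['tool_rot']); t=np.array(list(map(float,sys.argv[1:4])))
print('clk',s['clock'],'tcp',s['tcp_pos'],'yaw y',np.degrees(np.arctan2(R[1,1],R[0,1])),'tilt',R[:,2],'f',s['ft_force'],'m',s['torque'],'J',s['joint_pos'])
print('tool cm',R.T@(t-s['tcp_pos'])*100)
E
python3 go.py .487 .251 .1
```

```text
clk 1.5 tcp [0.292  0.4963 0.2165] yaw y 15.340028247743652 tilt [ 0.  0. -1.] f [-0.0248 -0.1251 -0.1646] m [-0.0893  0.0259 -0.0168] J [-70.5582  18.9961   9.9141  99.9715  -3.6601  61.3437 -44.0771]
tool cm [-28.812   12.3151  11.6502]
```

Emit:
jog_arm(
  offset=[
    [-3.6, 1.54, 0.5],
    [-3.6, 1.54, 1],
    [-3.6, 1.54, 1.5],
    [-3.6, 1.54, 1.5],
    [-3.6, 1.54, 1.5],
    [-3.6, 1.54, 1.5],
    [-3.6, 1.54, 2],
    [-3.6, 1.54, 2],
  ],
  angular=[
    [0, 0, 0],
    [0, 0, 0],
    [0, 0, 0],
    [0, 0, 0],
    [0, 0, 0],
    [0, 0, 0],
    [0, 0, 0],
    [0, 0, 0],
  ],
)

```text
clock: 2.3
tcp_pos: [0.4891, 0.2509, 0.101]
tool_rot: [[-0.269, 0.963, 0.001], [0.963, 0.269, 0.0], [0.0, 0.001, -1.0]]
ft_force: [0.7, 0.4, -0.3]
gripper_width: 0.851
grip_force: 0.0
```

Emit:
jog_arm(
  offset=[
    [0, 0, 0],
    [0, 0, 0],
  ],
  angular=[
    [0, 0, 0],
    [0, 0, 0],
  ],
)

```text
clock: 2.5
tcp_pos: [0.4883, 0.2514, 0.1011]
tool_rot: [[-0.267, 0.964, -0.001], [0.964, 0.267, -0.001], [-0.0, -0.001, -1.0]]
ft_force: [-1.2, 0.4, 0.2]
gripper_width: 0.85
grip_force: 0.0
```

```bash
python3 go.py .487 .251 .017
```

```text
clk 2.5 tcp [0.4883 0.2514 0.1011] yaw y 15.514205677916895 tilt [-0.0006 -0.0006 -1.    ] f [-1.243   0.4224  0.2316] m [-0.0103  0.0048 -0.0134] J [-43.1108  25.0086  15.7242 109.4216  -9.0267  46.7998  -7.0714]
tool cm [ 0.0005 -0.1319  8.4128]
```

Emit:
jog_arm(
  offset=[
    [0, -0.1, 2],
    [0, 0, 2],
    [0, 0, 2],
    [0, 0, 1.5],
    [0, 0, 0.9],
    [0, 0, 0],
  ],
  angular=[
    [0, 0, 0],
    [0, 0, 0],
    [0, 0, 0],
    [0, 0, 0],
    [0, 0, 0],
    [0, 0, 0],
  ],
)

```text
clock: 3.1
tcp_pos: [0.4866, 0.2521, 0.0168]
tool_rot: [[-0.27, 0.963, -0.001], [0.963, 0.27, -0.001], [-0.0, -0.001, -1.0]]
ft_force: [-0.6, -0.6, 0.3]
gripper_width: 0.85
grip_force: 0.0
```

Emit:
jog_arm(
  offset=[
    [0, 0, 0],
    [0, 0, 0],
    [0, 0, 0],
    [0, 0, 0],
    [0, 0, 0],
    [0, 0, 0],
    [0, 0, 0],
    [0, 0, 0],
  ],
  angular=[
    [0, 0, 0],
    [0, 0, 0],
    [0, 0, 0],
    [0, 0, 0],
    [0, 0, 0],
    [0, 0, 0],
    [0, 0, 0],
    [0, 0, 0],
  ],
  jaw=2.5,
  grip_force=35,
)

```text
clock: 3.9
tcp_pos: [0.4874, 0.2518, 0.0176]
tool_rot: [[-0.269, 0.963, 0.0], [0.963, 0.269, 0.0], [-0.0, 0.0, -1.0]]
ft_force: [0.3, 0.2, 0.4]
gripper_width: 0.338
grip_force: 35.0
```

Emit:
jog_arm(
  offset=[
    [0, 0, -2],
    [0, 0, -4],
    [0, 0, -4],
    [-1, 0, -4],
    [-3, 0, -4],
    [-4, -1, -4],
    [-4, -1, -3],
    [-4, -1, -2],
  ],
  angular=[
    [0, 0, 0],
    [0, 0, 0],
    [0, 0, 0],
    [0, 0, 0],
    [0, 0, 0],
    [0, 0, 0],
    [0, 0, 0],
    [0, 0, 0],
  ],
)

```text
clock: 4.7
tcp_pos: [0.501, 0.0943, 0.2835]
tool_rot: [[-0.269, 0.963, 0.001], [0.963, 0.269, 0.001], [0.0, 0.001, -1.0]]
ft_force: [1.7, 0.2, -3.2]
gripper_width: 0.337
grip_force: 35.0
```

Emit:
jog_arm(
  offset=[
    [-4, -1, 0],
    [-4, -1, 0],
    [-4, -1, 0],
    [-4, -1, 0],
    [-4, 0, 0],
    [-1.9, 0, 0],
    [0, 0, 0],
    [0, 0, 0],
  ],
  angular=[
    [0, 0, 0],
    [0, 0, 0],
    [0, 0, 0],
    [0, 0, 0],
    [0, 0, 0],
    [0, 0, 0],
    [0, 0, 0],
    [0, 0, 0],
  ],
)

```text
clock: 5.5
tcp_pos: [0.5212, -0.1257, 0.2812]
tool_rot: [[-0.269, 0.963, -0.001], [0.963, 0.269, 0.0], [0.0, -0.001, -1.0]]
ft_force: [-0.1, 0.8, -3.0]
gripper_width: 0.338
grip_force: 35.0
```

```bash
python3 go.py .528 -.1545 .29
python3 - <<'E'
from h import *
import pickle
np.set_printoptions(precision=4,suppress=True)
ims=[]
for n in ['top','side']:
    p=cams.capture(n); pickle.dump(p,open(n+'2.pkl','wb'))
    o=pickle.load(open(n+'.pkl','rb'))
    c=proj(p,[.528,-.1545,.26 if n=='top' else .25]).astype(int); a=p['color'][c[1]-35:c[1]+35,c[0]-35:c[0]+35,::-1]
    c=proj(p,[.528,-.1545,.222]).round().astype(int); b=o['color'][c[1]-10:c[1]+10,c[0]-10:c[0]+10,::-1]
    ims.append(np.hstack([cv2.resize(a,(300,300),interpolation=cv2.INTER_CUBIC),cv2.resize(b,(300,300),interpolation=cv2.INTER_CUBIC)]))
cv2.imwrite('pics/crop2.png',np.vstack(ims))
E
```

```text
clk 5.5 tcp [ 0.5212 -0.1257  0.2812] yaw y 15.582421313596353 tilt [-0.0011  0.0001 -1.    ] f [-0.0864  0.8385 -2.9516] m [0.0038 0.0066 0.017 ] J [-17.2458  12.7191  32.367  101.441   -7.2917  67.9898  32.8162]
tool cm [-2.9552 -0.1199 -0.8766]
```

View pics/crop2.png

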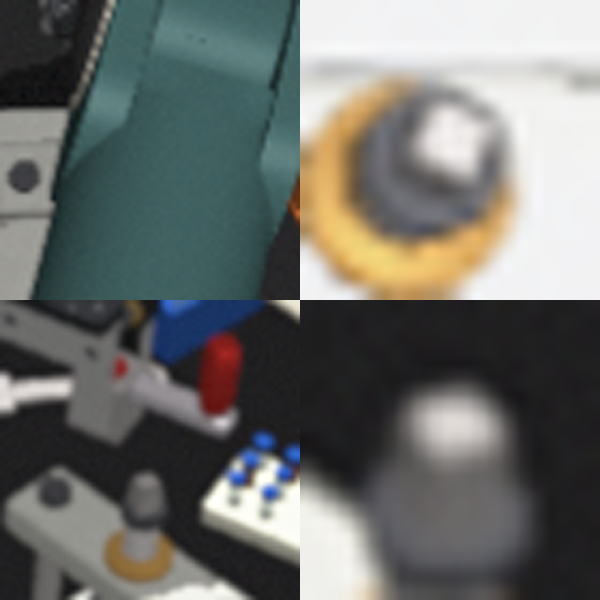

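The side crop shows the hub held above and left of the spindle tip, with the arm out to the right. The top crop shows the spindle's light square tip at (453,145), tilted about 15° the other way from the crank. I'll refine that angle.

Run:
```python
from h import *
import pickle
from scipy.optimize import differential_evolution
np.set_printoptions(precision=4,suppress=True)
p=pickle.load(open('top.pkl','rb')); g=p['color'].astype(float).mean(-1)
c=proj(p,[.53,-.1535,.229]); u0,v0=c.round().astype(int); print(c)
print(g[v0-6:v0+7,u0-6:u0+7].astype(int))
S=g[v0-4:v0+5,u0-4:u0+5]
def img(q,n=10):
    x,y,th,h,a,b=q; k=(np.arange(9*n)+.5)/n-4.5; X,Y=np.meshgrid(k,k); X=X-x;Y=Y-y
    s=1/(1+np.exp(-((h-abs(X*np.cos(th)+Y*np.sin(th)))*8)));t=1/(1+np.exp(-((h-abs(-X*np.sin(th)+Y*np.cos(th)))*8)))
    return b+(a-b)*(s*t).reshape(9,n,9,n).mean((1,3))
k=np.hypot(*np.mgrid[-4:5,-4:5])<3.6
for th0 in range(0,90,10):
    from scipy.optimize import least_squares
    r=least_squares(lambda q:(img(q)-S)[k],[0,0,np.radians(th0),2,230,90])
    print(th0,r.cost,np.degrees(r.x[2])%90,r.x, at_z(p,u0+r.x[0],v0+r.x[1],.228)[:2])
for n,z in [('side',.063)]:
    q=pickle.load(open('side2.pkl','rb')); hsv=cv2.cvtColor(q['color'],cv2.COLOR_RGB2HSV)
    red=((hsv[...,0]<8)|(hsv[...,0]>172))&(hsv[...,1]>150)&(hsv[...,2]>70)
    w=cloud(q); red&=np.hypot(w[...,0]-.54,w[...,1]+.19)<.05
    vv,uu=np.nonzero(red); print(len(vv),at_z(q,uu.mean(),vv.mean(),.063+.2642),'expect', .5212+.065*.269,-.1257-.065*.963)
    # hub: side at rest 'top' red offset reference
```

```text
[393.9251 251.9517]
[[243 242 243 243 242 243 242 242 242 243 242 242 242]
 [204 212 212 214 215 216 218 218 221 220 221 215 204]
 [205 178 161 167 171 187 214 229 231 230 231 229 228]
 [173 154 132 122 129 142 145 188 229 240 240 240 240]
 [145 117 116 102 151 214 209 169 164 221 241 240 242]
 [112 113 101 101 185 235 232 226 193 187 241 241 242]
 [ 92 114  97 134 215 235 234 223 164 161 232 241 241]
 [ 95 113  96 119 178 218 234 214 120 147 221 241 241]
 [ 94 109  89  88 108 134 176 174 105 147 218 242 242]
 [ 87 106 107  96  86  80 100 116 116 140 209 242 242]
 [ 91  92 113 112 107 104 100 112 128 146 205 242 242]
 [105  95  95 109 116 116 107 101 131 175 220 241 242]
 [155 106 100  91  85  95 132 160 156 190 232 242 242]]
0 7510.912171662465 22.97199260586644 [ -0.1509  -0.3276   0.4009   1.9719 230.5164 128.7247] [ 0.531  -0.1535]
10 7510.91217645679 22.971802228783254 [ -0.1509  -0.3276   0.4009   1.9719 230.5165 128.7248] [ 0.531  -0.1535]
20 7510.9121627319355 22.974109537209454 [ -0.1509  -0.3276   0.401    1.9719 230.5156 128.7241] [ 0.531  -0.1535]
30 7510.912165644794 22.974254440200163 [ -0.1509  -0.3276   0.401    1.9719 230.5154 128.724 ] [ 0.531  -0.1535]
40 7510.912165859727 22.974259492612443 [ -0.1509  -0.3276   0.401    1.9719 230.5154 128.7239] [ 0.531  -0.1535]
50 7510.912176835347 22.97481298317059 [ -0.1509  -0.3276   0.401    1.9719 230.5152 128.7238] [ 0.531  -0.1535]
60 7510.912171374258 22.974570908792543 [ -0.1509  -0.3276   0.401    1.9719 230.5153 128.7238] [ 0.531  -0.1535]
70 7510.912164059437 22.974139721368942 [ -0.1509  -0.3276   0.401    1.9719 230.5155 128.724 ] [ 0.531  -0.1535]
80 7510.912164236812 22.97242123133995 [ -0.1509  -0.3276   1.9717   1.9719 230.5162 128.7246] [ 0.531  -0.1535]
132 [ 0.538  -0.1868  0.3272] expect 0.538685 -0.188295
```

Emit:
jog_arm(
  offset=[
    [-1, 0, 0],
    [-1, 0, 0],
    [-0.5, 0, 0],
    [0, 0, 0],
    [0, 0, 0],
    [0, 0, 0],
  ],
  angular=[
    [0, 0, 8.25],
    [0, 0, 8.25],
    [0, 0, 8.25],
    [0, 0, 8.25],
    [0, 0, 0],
    [0, 0, 0],
  ],
)

```text
clock: 6.2
tcp_pos: [0.5255, -0.1495, 0.2817]
tool_rot: [[0.293, 0.956, -0.0], [0.956, -0.293, 0.0], [0.0, -0.0, -1.0]]
ft_force: [0.7, -0.3, -3.6]
gripper_width: 0.338
grip_force: 35.0
```

```bash
python3 go.py .5285 -.1545 .25
```

```text
clk 6.2 tcp [ 0.5255 -0.1495  0.2817] yaw y -17.04996828720889 tilt [-0.0001  0.0002 -1.    ] f [ 0.6964 -0.3197 -3.6473] m [-0.0999  0.06    0.0035] J [-18.9169  14.6429  37.989  100.2096  -9.6429  68.4436   4.6818]
tool cm [-0.3913  0.4332  3.1704]
```

Emit:
jog_arm(
  offset=[
    [-0.4, 0.43, 1],
    [0, 0, 1],
    [0, 0, 0.8],
    [0, 0, 0],
    [0, 0, 0],
  ],
  angular=[
    [0, 0, 0],
    [0, 0, 0],
    [0, 0, 0],
    [0, 0, 0],
    [0, 0, 0],
  ],
)

```text
clock: 6.7
tcp_pos: [0.5283, -0.1556, 0.2535]
tool_rot: [[0.299, 0.954, -0.001], [0.954, -0.299, -0.0], [-0.0, -0.0, -1.0]]
ft_force: [0.2, -0.1, -2.9]
gripper_width: 0.334
grip_force: 35.0
```

```bash
python3 go.py .5285 -.1545 .25
python3 - <<'E'
from h import *
import pickle
p=cams.capture('side'); pickle.dump(p,open('side3.pkl','wb'))
c=proj(p,[.528,-.1545,.235]).astype(int); a=p['color'][c[1]-25:c[1]+25,c[0]-30:c[0]+30,::-1]
cv2.imwrite('pics/crop3.png',cv2.resize(a,(600,500),interpolation=cv2.INTER_CUBIC))
E
```

```text
clk 6.7 tcp [ 0.5283 -0.1556  0.2535] yaw y -17.374442789527606 tilt [-0.0005 -0.0001 -1.    ] f [ 0.217  -0.0625 -2.9245] m [-0.0609  0.0703  0.0031] J [-17.68    16.7642  37.7041 101.6955 -11.1743  65.3445   6.1682]
tool cm [ 0.111  -0.0092  0.3525]
```

View pics/crop3.png

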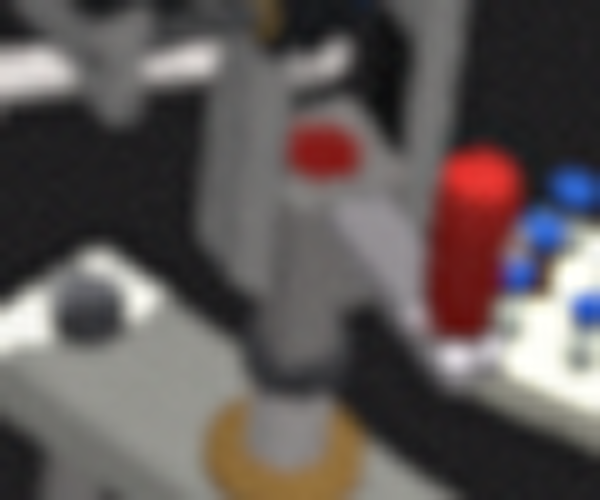

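The side crop shows the hub above the shoulder: red dot at (322,150), shoulder at about (298,350) and knob at (475,240). I'll check the alignment numerically.

Run:
```python
from h import *
import pickle
np.set_printoptions(precision=4,suppress=True)
p=pickle.load(open('side3.pkl','rb')); o=pickle.load(open('side.pkl','rb'))
c=proj(p,[.528,-.1545,.235]).astype(int); L=c-[30,25]
hsv=cv2.cvtColor(p['color'],cv2.COLOR_RGB2HSV)
red=((hsv[...,0]<8)|(hsv[...,0]>172))&(hsv[...,1]>120)&(hsv[...,2]>60)
m=np.zeros_like(red); m[L[1]:L[1]+25,L[0]+20:L[0]+40]=1; vv,uu=np.nonzero(red&m); w=p['color'][vv,uu,0].astype(float)
print(len(vv),'dot',at_z(p,uu.mean(),vv.mean(),.2365+.0385))
g=o['color'].astype(int).mean(-1); a=proj(o,[.527,-.155,.215]).astype(int)
print(a); print(g[a[1]-12:a[1]+10,a[0]-10:a[0]+11].astype(int))
for z in (.207,.229): print(z,proj(o,[.5285,-.1545,z]))
```

```text
29 dot [ 0.5254 -0.1565  0.275 ]
[382 271]
[[ 31  31  30  29  31  29  32  32  28  31  28  29  33  32  30  30  32  29
   32  31  29]
 [ 31  32  30  32  32  31  31  28  32  30  31  30  29  33  31  31  33  30
   30  31  33]
 [ 32  31  29  31  28  32  31  33  31  32  33  32  31  31  31  32  31  28
   33  31  29]
 [ 31  30  29  31  30  32  33  29  31  30  31  31  31  31  31  31  31  31
   31  31  30]
 [ 31  30  29  32  32  29  30  32  28  29  28  29  30  33  30  31  32  30
   31  31  30]
 [ 31  31  32  31  33  32  29  30  29  27  28  29  29  28  30  27  32  32
   30  31  32]
 [ 33  30  28  33  32  30  29  28  36  44  55  66  60  38  28  30  32  31
   30  28  30]
 [ 29  27  30  30  32  28  32  39  75 110 131 138 123  82  40  24  29  29
   31  30  33]
 [ 27  31  31  30  31  29  33  59 117 171 197 201 186 141  77  35  29  28
   33  30  30]
 [ 27  30  31  30  28  31  39  70 123 180 211 218 208 176 108  48  30  31
   30  30  29]
 [ 33  23  27  31  29  31  42  68 105 154 187 188 180 157 106  52  30  29
   32  31  30]
 [ 73  38  26  26  28  35  50  73  89 118 142 143 131 118  90  52  30  28
   3
[... 253 characters left out ...]
8  58  31
   30  31  31]
 [239 239 234 211 162 109  95  98  98  99 103 105 104 105 104  92  58  31
   31  28  31]
 [239 239 240 238 212 138  94  97  99 102 104 104 105 105 102  89  56  33
   29  31  28]
 [238 238 239 240 229 156  93  89  97 100 100 103 103 101  94  74  50  31
   30  32  30]
 [237 238 238 240 234 184 109  76  82  89  90  89  90  85  72  54  36  30
   32  31  30]
 [238 238 238 240 240 210 134  74  65  65  64  66  68  67  52  38  31  30
   28  31  33]
 [239 238 238 236 231 201 140  94  81  78  73  74  83  84  66  39  30  30
   31  29  32]
 [239 238 232 216 196 165 130 115 115 116 112 112 117 116  99  69  43  28
   27  31  29]]
0.207 [382.7657 273.7916]
0.229 [383.5269 267.4539]
```

Both cameras agree, relative to the hub in hand, that the spindle is at about (0.5307, −0.1537) in TCP terms. I'll shift there and lower gently.

Emit:
jog_arm(
  offset=[
    [0.25, 0.17, 0],
    [0, 0, 0.5],
    [0, 0, 0.3],
    [0, 0, 0.2],
    [0, 0, 0],
  ],
  angular=[
    [0, 0, 0],
    [0, 0, 0],
    [0, 0, 0],
    [0, 0, 0],
    [0, 0, 0],
  ],
)

```text
clock: 7.25
tcp_pos: [0.5305, -0.1537, 0.2434]
tool_rot: [[0.299, 0.954, -0.001], [0.954, -0.299, -0.0], [-0.0, -0.001, -1.0]]
ft_force: [-0.1, 0.4, -3.3]
gripper_width: 0.341
grip_force: 35.0
```

```bash
python3 go.py .5307 -.1537 .224
```

```text
clk 7.25 tcp [ 0.5305 -0.1537  0.2434] yaw y -17.392056672871377 tilt [-0.0006 -0.0001 -1.    ] f [-0.0582  0.3587 -3.3303] m [0.0267 0.0895 0.0028] J [-17.5575  17.5546  37.4469 102.1698 -11.7341  64.2385   6.3509]
tool cm [0.0034 0.0166 1.9368]
```

Emit:
jog_arm(
  offset=[
    [0, 0, 0.2],
    [0, 0, 0.1],
    [0, 0, 0],
    [0, 0, 0],
  ],
  angular=[
    [0, 0, 0],
    [0, 0, 0],
    [0, 0, 0],
    [0, 0, 0],
  ],
)

```text
clock: 7.65
tcp_pos: [0.5305, -0.1535, 0.2405]
tool_rot: [[0.299, 0.954, -0.001], [0.954, -0.299, 0.0], [-0.0, -0.001, -1.0]]
ft_force: [-2.9, 1.0, -4.6]
gripper_width: 0.336
grip_force: 35.0
```

Emit:
jog_arm(
  offset=[
    [0, 0, 0.1],
    [0, 0, 0.1],
    [0, 0, 0],
    [0, 0, 0],
  ],
  angular=[
    [0, 0, 0],
    [0, 0, 0],
    [0, 0, 0],
    [0, 0, 0],
  ],
)

```text
clock: 8.05
tcp_pos: [0.5305, -0.1535, 0.2386]
tool_rot: [[0.299, 0.954, -0.001], [0.954, -0.299, 0.0], [0.0, -0.001, -1.0]]
ft_force: [-3.3, 2.2, -2.1]
gripper_width: 0.338
grip_force: 35.0
```

Emit:
jog_arm(
  offset=[
    [0.02, -0.07, 0],
    [0, 0, 0.1],
    [0, 0, 0],
    [0, 0, 0],
  ],
  angular=[
    [0, 0, 0],
    [0, 0, 0],
    [0, 0, 0],
    [0, 0, 0],
  ],
)

```text
clock: 8.45
tcp_pos: [0.5302, -0.1534, 0.2377]
tool_rot: [[0.299, 0.954, 0.0], [0.954, -0.299, -0.0], [-0.0, 0.0, -1.0]]
ft_force: [-1.2, 0.6, -4.2]
gripper_width: 0.338
grip_force: 35.0
```

Emit:
jog_arm(
  offset=[
    [0, 0, 0.1],
    [0, 0, 0.1],
    [0, 0, 0],
    [0, 0, 0],
  ],
  angular=[
    [0, 0, 0],
    [0, 0, 0],
    [0, 0, 0],
    [0, 0, 0],
  ],
)

```text
clock: 8.85
tcp_pos: [0.5301, -0.1533, 0.2356]
tool_rot: [[0.299, 0.954, -0.0], [0.954, -0.299, -0.0], [-0.0, 0.0, -1.0]]
ft_force: [-0.3, 0.5, -4.2]
gripper_width: 0.341
grip_force: 35.0
```

```bash
python3 go.py .5307 -.1537 .224
```

```text
clk 8.85 tcp [ 0.5301 -0.1533  0.2356] yaw y -17.396755076520993 tilt [-0.     -0.0002 -1.    ] f [-0.3186  0.4515 -4.2201] m [ 0.0532 -0.0248  0.0189] J [-17.4301  17.9413  37.3016 102.7818 -12.051   63.288    6.5884]
tool cm [-0.0166  0.0646  1.1636]
```

Emit:
jog_arm(
  offset=[
    [0, 0, 0.2],
    [0, 0, 0.2],
    [0, 0, 0.2],
    [0, 0, 0],
    [0, 0, 0],
  ],
  angular=[
    [0, 0, 0],
    [0, 0, 0],
    [0, 0, 0],
    [0, 0, 0],
    [0, 0, 0],
  ],
)

```text
clock: 9.35
tcp_pos: [0.5301, -0.1533, 0.2296]
tool_rot: [[0.299, 0.954, -0.0], [0.954, -0.299, -0.0], [-0.0, -0.0, -1.0]]
ft_force: [1.6, 1.3, -5.1]
gripper_width: 0.335
grip_force: 35.0
```

Emit:
jog_arm(
  offset=[
    [0, 0, 0.15],
    [0, 0, 0.15],
    [0, 0, 0.1],
    [0, 0, 0],
    [0, 0, 0],
  ],
  angular=[
    [0, 0, 0],
    [0, 0, 0],
    [0, 0, 0],
    [0, 0, 0],
    [0, 0, 0],
  ],
)

```text
clock: 9.85
tcp_pos: [0.5301, -0.1533, 0.2256]
tool_rot: [[0.299, 0.954, -0.0], [0.954, -0.299, -0.0], [-0.0, 0.0, -1.0]]
ft_force: [1.7, 0.1, -4.3]
gripper_width: 0.341
grip_force: 35.0
```

```bash
python3 go.py .5307 -.1537 .224
```

```text
clk 9.85 tcp [ 0.5301 -0.1533  0.2256] yaw y -17.39541116053539 tilt [-0.     -0.0002 -1.    ] f [ 1.7283  0.0748 -4.2948] m [ 0.0582 -0.2785 -0.    ] J [-17.178   18.5655  37.0924 103.4343 -12.5332  62.1394   6.9876]
tool cm [-0.0169  0.0653  0.1639]
```

Emit:
jog_arm(
  offset=[
    [0, 0, 0.1],
    [0, 0, 0],
    [0, 0, 0],
  ],
  angular=[
    [0, 0, 0],
    [0, 0, 0],
    [0, 0, 0],
  ],
)

```text
clock: 10.15
tcp_pos: [0.5302, -0.1533, 0.225]
tool_rot: [[0.299, 0.954, 0.0], [0.954, -0.299, 0.0], [0.0, 0.0, -1.0]]
ft_force: [-1.7, 1.7, 4.8]
gripper_width: 0.339
grip_force: 35.0
```

Emit:
jog_arm(
  offset=[
    [0, 0, 0.1],
    [0, 0, 0],
    [0, 0, 0],
  ],
  angular=[
    [0, 0, 0],
    [0, 0, 0],
    [0, 0, 0],
  ],
)

```text
clock: 10.45
tcp_pos: [0.5302, -0.1533, 0.2248]
tool_rot: [[0.299, 0.954, 0.001], [0.954, -0.299, 0.001], [0.001, 0.0, -1.0]]
ft_force: [-7.6, 5.2, 21.5]
gripper_width: 0.336
grip_force: 35.0
```

Emit:
jog_arm(
  offset=[
    [0, 0, 0.08],
    [0, 0, 0],
    [0, 0, 0],
  ],
  angular=[
    [0, 0, 0],
    [0, 0, 0],
    [0, 0, 0],
  ],
)

```text
clock: 10.75
tcp_pos: [0.5303, -0.1534, 0.2248]
tool_rot: [[0.299, 0.954, 0.001], [0.954, -0.299, 0.001], [0.001, 0.001, -1.0]]
ft_force: [-13.4, 5.9, 34.0]
gripper_width: 0.336
grip_force: 35.0
```

Emit:
jog_arm(
  offset=[
    [0, 0, -0.2],
    [0, 0, 0],
  ],
  angular=[
    [0, 0, 0],
    [0, 0, 0],
  ],
)

```text
clock: 10.95
tcp_pos: [0.5302, -0.1533, 0.225]
tool_rot: [[0.299, 0.954, 0.0], [0.954, -0.299, -0.0], [-0.0, 0.0, -1.0]]
ft_force: [0.0, 1.4, 0.2]
gripper_width: 0.339
grip_force: 35.0
```

Emit:
jog_arm(
  offset=[
    [0, 0, 0],
    [0, 0, 0],
    [0, 0, 0],
  ],
  angular=[
    [0, 0, 0],
    [0, 0, 0],
    [0, 0, 0],
  ],
  jaw=5.5,
)

```text
clock: 11.25
tcp_pos: [0.5301, -0.1534, 0.2248]
tool_rot: [[0.299, 0.954, -0.0], [0.954, -0.299, -0.0], [-0.0, -0.0, -1.0]]
ft_force: [-0.3, 0.7, 0.4]
gripper_width: 0.554
grip_force: 0.0
```

```bash
python3 go.py .5303 -.1533 .3
```

```text
clk 11.25 tcp [ 0.5301 -0.1534  0.2248] yaw y -17.39535439363275 tilt [-0.0002 -0.0002 -1.    ] f [-0.3101  0.7418  0.3751] m [-0.0743  0.0513 -0.0042] J [-17.1565  18.624   37.0777 103.4856 -12.57    62.0508   7.0223]
tool cm [ 0.0119  0.017  -7.5219]
```

Emit:
jog_arm(
  offset=[
    [0, 0, -1.5],
    [0, 0, -2.5],
    [0, 0, -3],
    [0, 0, -2.5],
    [-2.5, 0, 0],
    [-2.5, 0, 0],
    [-1.5, 0, 0],
    [0, 0, 0],
  ],
  angular=[
    [0, 0, 0],
    [0, 0, 0],
    [0, 0, 0],
    [0, 0, 0],
    [0, 0, 0],
    [0, 0, 0],
    [0, 0, 0],
    [0, 0, 0],
  ],
)

```text
clock: 12.05
tcp_pos: [0.5098, -0.2174, 0.3201]
tool_rot: [[0.302, 0.953, 0.0], [0.953, -0.302, -0.001], [-0.001, 0.0, -1.0]]
ft_force: [-0.1, 0.7, 0.7]
gripper_width: 0.588
grip_force: 0.0
```

```bash
python3 go.py .5107 -.2153 .263
python3 - <<'E'
from h import *
np.set_printoptions(precision=4,suppress=True)
ims=[]
for n in ('side','top'):
    p=cams.capture(n)
    c=proj(p,[.52,-.18,.25]).astype(int); a=p['color'][c[1]-40:c[1]+40,c[0]-40:c[0]+40,::-1]
    ims.append(cv2.resize(a,(400,400),interpolation=cv2.INTER_CUBIC))
    hsv=cv2.cvtColor(p['color'],cv2.COLOR_RGB2HSV); red=((hsv[...,0]<8)|(hsv[...,0]>172))&(hsv[...,1]>150)&(hsv[...,2]>60)
    w=cloud(p); red&=(np.hypot(w[...,0]-.515,w[...,1]+.19)<.08)&(w[...,2]>.22); k,l,st,ce=cv2.connectedComponentsWithStats(red.astype(np.uint8))
    for i in range(1,k): print(n,st[i],np.nanmedian(w[l==i],0),at_z(p,*ce[i],.271),at_z(p,*ce[i],.246))
cv2.imwrite('pics/crop4.png',np.hstack(ims))
E
```

```text
clk 12.05 tcp [ 0.5098 -0.2174  0.3201] yaw y -17.57187267024527 tilt [ 0.0001 -0.0007 -1.    ] f [-0.087   0.6953  0.7342] m [-0.0691  0.1291 -0.049 ] J [-13.5373  14.2019  40.5394  96.082   -9.5547  73.2316  11.3307]
tool cm [0.2272 0.018  5.7057]
side [381 261   5   4  14] [ 0.5246 -0.1529  0.246 ] [ 0.5044 -0.17    0.271 ] [ 0.5253 -0.153   0.246 ]
side [395 263   7  18 107] [ 0.5023 -0.2194  0.2812] [ 0.5095 -0.2142  0.271 ] [ 0.5306 -0.1984  0.246 ]
top [392 248   6   6  30] [ 0.5301 -0.1527  0.2476] [ 0.5264 -0.1486  0.271 ] [ 0.5307 -0.1525  0.246 ]
```

View pics/crop4.png

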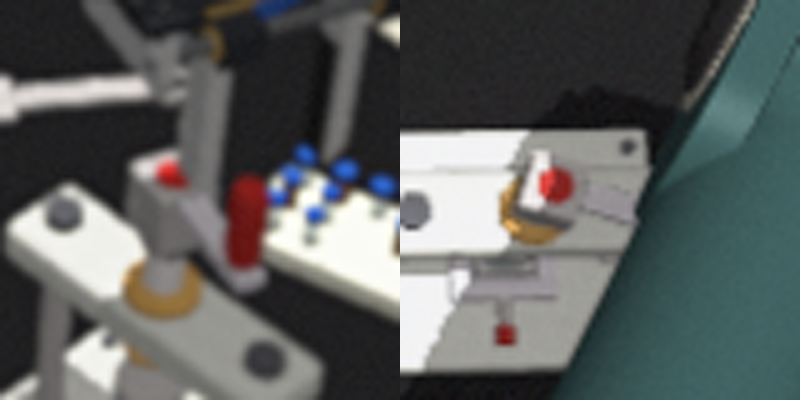

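The views show the crank fully seated on the spindle: hub dot at crop (170,172) with its top at z≈0.246. The knob stands at crop (247,220), with the fingers straddling above it. Now I'll descend on the knob and grip it.

Emit:
jog_arm(
  offset=[
    [0, 0, 0],
    [0, 0, 0.7],
    [0, 0, 2],
    [0, 0, 2],
    [0, 0, 1],
    [0, 0, 0],
  ],
  angular=[
    [0, 0, 0],
    [0, 0, 0],
    [0, 0, 0],
    [0, 0, 0],
    [0, 0, 0],
    [0, 0, 0],
  ],
)

```text
clock: 12.75
tcp_pos: [0.5103, -0.2148, 0.2617]
tool_rot: [[0.298, 0.954, -0.002], [0.954, -0.298, 0.0], [-0.0, -0.002, -1.0]]
ft_force: [-0.4, 0.5, 0.7]
gripper_width: 0.585
grip_force: 0.0
```

Emit:
jog_arm(
  offset=[
    [0, 0, 0],
    [0, 0, 0],
    [0, 0, 0],
    [0, 0, 0],
    [0, 0, 0],
  ],
  angular=[
    [0, 0, 0],
    [0, 0, 0],
    [0, 0, 0],
    [0, 0, 0],
    [0, 0, 0],
  ],
  jaw=1.2,
  grip_force=30,
)

```text
clock: 13.25
tcp_pos: [0.5108, -0.2154, 0.2632]
tool_rot: [[0.299, 0.954, 0.0], [0.954, -0.299, -0.0], [0.0, 0.0, -1.0]]
ft_force: [-0.2, -0.9, 0.3]
gripper_width: 0.208
grip_force: 30.0
```

```bash
python3 go.py .5107 -.2153 .263
```

```text
clk 13.25 tcp [ 0.5108 -0.2154  0.2632] yaw y -17.391425887153478 tilt [ 0.0004 -0.0001 -1.    ] f [-0.1906 -0.9302  0.3471] m [-0.105   0.0728  0.0177] J [-12.639   16.953   39.6799 100.5876 -11.7079  66.6269  13.0995]
tool cm [ 0.0024 -0.0094  0.0166]
```

Emit:
jog_arm(
  offset=[
    [0.08, -1.017, 0.02],
    [0.238, -0.992, 0.02],
    [0.39, -0.942, 0.02],
    [0.533, -0.87, 0.02],
    [0.663, -0.775, 0.02],
    [0.775, -0.663, 0.02],
    [0.87, -0.533, 0.02],
    [0.942, -0.39, 0.02],
  ],
  angular=[
    [0, 0, 0],
    [0, 0, 0],
    [0, 0, 0],
    [0, 0, 0],
    [0, 0, 0],
    [0, 0, 0],
    [0, 0, 0],
    [0, 0, 0],
  ],
)

```text
clock: 14.05
tcp_pos: [0.4648, -0.1532, 0.2614]
tool_rot: [[0.299, 0.954, -0.0], [0.954, -0.299, -0.0], [-0.0, -0.0, -1.0]]
ft_force: [0.8, -3.5, 3.7]
gripper_width: 0.21
grip_force: 30.0
```

```bash
cat > f.py <<'E'
from h import *
import sys
s=ctrl.get_state(); C=np.array([.5302,-.1533]); d=s['tcp_pos'][:2]-C; r=np.hypot(*d); e=d/r; t=np.array([e[1],-e[0]])
R=np.array(s['tool_rot']); F=s['ft_force'][:2]
print('clk',round(s['clock'],2),'r mm',round(r*1e3,2),'phi',round(np.degrees(np.arctan2(d[1],d[0])),1),'z',round(s['tcp_pos'][2]*1e3,2),'Ftan(resist)',round(-F@t,2),'Frad(out)',round(F@e,2),'Fz',round(s['ft_force'][2],2),'grip',s['grip_force'],s['gripper_width'])
E
python3 f.py
```

```text
clk 14.05 r mm 65.38 phi 179.9 z 261.36 Ftan(resist) 3.48 Frad(out) -0.85 Fz 3.72 grip 30.00450700521469 0.20993134083003295
```

Emit:
jog_arm(
  offset=[
    [0.992, -0.238, 0.02],
    [1.017, -0.08, 0.02],
    [1.017, 0.08, 0.02],
    [0.992, 0.238, 0.02],
    [0.942, 0.39, 0.02],
    [0.87, 0.533, 0.02],
    [0.775, 0.663, 0.02],
    [0.663, 0.775, 0.02],
  ],
  angular=[
    [0, 0, 0],
    [0, 0, 0],
    [0, 0, 0],
    [0, 0, 0],
    [0, 0, 0],
    [0, 0, 0],
    [0, 0, 0],
    [0, 0, 0],
  ],
)

```text
clock: 14.85
tcp_pos: [0.5099, -0.0907, 0.2595]
tool_rot: [[0.298, 0.954, -0.001], [0.954, -0.298, 0.0], [-0.0, -0.001, -1.0]]
ft_force: [-3.1, -1.6, 6.4]
gripper_width: 0.212
grip_force: 30.0
```

```bash
python3 f.py
```

```text
clk 14.85 r mm 65.79 phi 108.0 z 259.5 Ftan(resist) 3.44 Frad(out) -0.56 Fz 6.41 grip 30.001122057437897 0.2118515648942122
```

Emit:
jog_arm(
  offset=[
    [0.533, 0.87, 0.02],
    [0.39, 0.942, 0.02],
    [0.238, 0.992, 0.02],
    [0.08, 1.017, 0.02],
    [-0.08, 1.017, 0.02],
    [-0.238, 0.992, 0.02],
    [-0.39, 0.942, 0.02],
    [-0.533, 0.87, 0.02],
  ],
  angular=[
    [0, 0, 0],
    [0, 0, 0],
    [0, 0, 0],
    [0, 0, 0],
    [0, 0, 0],
    [0, 0, 0],
    [0, 0, 0],
    [0, 0, 0],
  ],
)

```text
clock: 15.65
tcp_pos: [0.583, -0.1134, 0.2577]
tool_rot: [[0.298, 0.955, -0.001], [0.955, -0.298, 0.001], [0.001, -0.001, -1.0]]
ft_force: [-2.2, 2.3, 7.3]
gripper_width: 0.209
grip_force: 30.0
```

```bash
python3 f.py
```

```text
clk 15.65 r mm 66.2 phi 37.1 z 257.71 Ftan(resist) 3.19 Frad(out) -0.39 Fz 7.32 grip 30.010829865932465 0.20936902851946865
```

Emit:
jog_arm(
  offset=[
    [-0.663, 0.775, 0.01],
    [-0.775, 0.663, 0.01],
    [-0.87, 0.533, 0.01],
    [-0.942, 0.39, 0.01],
    [-0.992, 0.238, 0.01],
    [-1.017, 0.08, 0.01],
    [-1.017, -0.08, 0.02],
    [-0.992, -0.238, 0.02],
  ],
  angular=[
    [0, 0, 0],
    [0, 0, 0],
    [0, 0, 0],
    [0, 0, 0],
    [0, 0, 0],
    [0, 0, 0],
    [0, 0, 0],
    [0, 0, 0],
  ],
)

```text
clock: 16.45
tcp_pos: [0.5831, -0.1912, 0.2569]
tool_rot: [[0.299, 0.954, 0.0], [0.954, -0.299, 0.0], [0.0, 0.0, -1.0]]
ft_force: [2.1, 3.6, 1.1]
gripper_width: 0.211
grip_force: 30.0
```

```bash
python3 f.py
```

```text
clk 16.45 r mm 65.08 phi -35.6 z 256.86 Ftan(resist) 4.12 Frad(out) -0.37 Fz 1.06 grip 30.00038892030716 0.21135477383833792
```

Emit:
jog_arm(
  offset=[
    [-0.942, -0.39, 0.02],
    [-0.87, -0.533, 0.02],
    [-0.775, -0.663, 0.02],
    [-0.663, -0.775, 0.02],
    [-0.533, -0.87, 0.02],
    [-0.39, -0.942, 0.02],
    [-0.238, -0.992, 0.02],
    [-0.08, -1.017, 0.02],
  ],
  angular=[
    [0, 0, 0],
    [0, 0, 0],
    [0, 0, 0],
    [0, 0, 0],
    [0, 0, 0],
    [0, 0, 0],
    [0, 0, 0],
    [0, 0, 0],
  ],
)

```text
clock: 17.25
tcp_pos: [0.5098, -0.2154, 0.2556]
tool_rot: [[0.299, 0.954, 0.0], [0.954, -0.299, -0.0], [-0.0, 0.0, -1.0]]
ft_force: [3.9, -1.5, -2.2]
gripper_width: 0.208
grip_force: 30.0
```

```bash
python3 f.py
```

```text
clk 17.25 r mm 65.32 phi -108.2 z 255.55 Ftan(resist) 4.19 Frad(out) 0.24 Fz -2.2 grip 30.000709891319275 0.20812841381870303
```

Emit:
jog_arm(
  offset=[
    [0.08, -1.017, 0.03],
    [0.238, -0.992, 0.03],
    [0.39, -0.942, 0.02],
    [0.533, -0.87, 0.02],
    [0.663, -0.775, 0.02],
    [0.775, -0.663, 0.02],
    [0.87, -0.533, 0.02],
    [0.942, -0.39, 0.02],
  ],
  angular=[
    [0, 0, 0],
    [0, 0, 0],
    [0, 0, 0],
    [0, 0, 0],
    [0, 0, 0],
    [0, 0, 0],
    [0, 0, 0],
    [0, 0, 0],
  ],
)

```text
clock: 18.05
tcp_pos: [0.4648, -0.1532, 0.2537]
tool_rot: [[0.299, 0.954, -0.0], [0.954, -0.299, -0.0], [-0.0, -0.0, -1.0]]
ft_force: [0.6, -4.3, 1.2]
gripper_width: 0.207
grip_force: 30.0
```

```bash
python3 f.py
```

```text
clk 18.05 r mm 65.4 phi 179.9 z 253.73 Ftan(resist) 4.31 Frad(out) -0.65 Fz 1.23 grip 30.001806914806366 0.20735136413961383
```

Emit:
jog_arm(
  offset=[
    [0.992, -0.238, 0.02],
    [1.017, -0.08, 0.02],
    [1.017, 0.08, 0.02],
    [0.992, 0.238, 0.02],
    [0.942, 0.39, 0.02],
    [0.87, 0.533, 0.02],
    [0.775, 0.663, 0.02],
    [0.663, 0.775, 0.02],
  ],
  angular=[
    [0, 0, 0],
    [0, 0, 0],
    [0, 0, 0],
    [0, 0, 0],
    [0, 0, 0],
    [0, 0, 0],
    [0, 0, 0],
    [0, 0, 0],
  ],
)

```text
clock: 18.85
tcp_pos: [0.5101, -0.0911, 0.252]
tool_rot: [[0.299, 0.954, -0.001], [0.954, -0.299, 0.0], [-0.0, -0.001, -1.0]]
ft_force: [-3.7, -0.9, 2.6]
gripper_width: 0.207
grip_force: 30.0
```

```bash
python3 f.py
```

```text
clk 18.85 r mm 65.42 phi 107.9 z 251.96 Ftan(resist) 3.82 Frad(out) 0.25 Fz 2.56 grip 30.000439882278442 0.20656974322018073
```

Emit:
jog_arm(
  offset=[
    [0.533, 0.87, 0.02],
    [0.39, 0.942, 0.02],
    [0.238, 0.992, 0.02],
    [0.08, 1.017, 0.02],
    [-0.08, 1.017, 0.02],
    [-0.238, 0.992, 0.02],
    [-0.39, 0.942, 0.02],
    [-0.533, 0.87, 0.02],
  ],
  angular=[
    [0, 0, 0],
    [0, 0, 0],
    [0, 0, 0],
    [0, 0, 0],
    [0, 0, 0],
    [0, 0, 0],
    [0, 0, 0],
    [0, 0, 0],
  ],
)

```text
clock: 19.65
tcp_pos: [0.583, -0.1151, 0.2505]
tool_rot: [[0.299, 0.954, 0.0], [0.954, -0.299, 0.0], [0.0, 0.0, -1.0]]
ft_force: [-2.6, 3.2, 2.4]
gripper_width: 0.203
grip_force: 30.0
```

```bash
python3 f.py
```

```text
clk 19.65 r mm 65.22 phi 35.9 z 250.49 Ftan(resist) 4.09 Frad(out) -0.2 Fz 2.36 grip 30.003812313079834 0.20311829197857476
```

Emit:
jog_arm(
  offset=[
    [-0.663, 0.775, 0.02],
    [-0.775, 0.663, 0.02],
    [-0.87, 0.533, 0.01],
    [-0.942, 0.39, 0.02],
    [-0.992, 0.238, 0.01],
    [-1.017, 0.08, 0.02],
    [-1.017, -0.08, 0.02],
    [-0.992, -0.238, 0.02],
  ],
  angular=[
    [0, 0, 0],
    [0, 0, 0],
    [0, 0, 0],
    [0, 0, 0],
    [0, 0, 0],
    [0, 0, 0],
    [0, 0, 0],
    [0, 0, 0],
  ],
)

```text
clock: 20.45
tcp_pos: [0.5828, -0.1918, 0.2491]
tool_rot: [[0.299, 0.954, 0.0], [0.954, -0.299, -0.0], [-0.0, 0.0, -1.0]]
ft_force: [1.7, 3.8, -0.6]
gripper_width: 0.205
grip_force: 30.0
```

```bash
python3 f.py
```

```text
clk 20.45 r mm 65.16 phi -36.2 z 249.13 Ftan(resist) 4.1 Frad(out) -0.89 Fz -0.62 grip 30.000047385692596 0.2047975425690053
```

Emit:
jog_arm(
  offset=[
    [-0.942, -0.39, 0.02],
    [-0.87, -0.533, 0.02],
    [-0.775, -0.663, 0.02],
    [-0.663, -0.775, 0.02],
    [-0.533, -0.87, 0.02],
    [-0.39, -0.942, 0.02],
    [-0.238, -0.992, 0.02],
    [-0.08, -1.017, 0.02],
  ],
  angular=[
    [0, 0, 0],
    [0, 0, 0],
    [0, 0, 0],
    [0, 0, 0],
    [0, 0, 0],
    [0, 0, 0],
    [0, 0, 0],
    [0, 0, 0],
  ],
)

```text
clock: 21.25
tcp_pos: [0.5098, -0.2154, 0.2476]
tool_rot: [[0.299, 0.954, 0.0], [0.954, -0.299, -0.0], [-0.0, 0.0, -1.0]]
ft_force: [3.9, -1.7, -1.4]
gripper_width: 0.204
grip_force: 30.0
```

```bash
python3 f.py
```

```text
clk 21.25 r mm 65.35 phi -108.2 z 247.55 Ftan(resist) 4.2 Frad(out) 0.44 Fz -1.37 grip 30.000552535057068 0.20414489957889684
```

Emit:
jog_arm(
  offset=[
    [0.08, -1.017, 0.03],
    [0.238, -0.992, 0.03],
    [0.39, -0.942, 0.02],
    [0.533, -0.87, 0.02],
    [0.663, -0.775, 0.02],
    [0.775, -0.663, 0.02],
    [0.87, -0.533, 0.02],
    [0.942, -0.39, 0.02],
  ],
  angular=[
    [0, 0, 0],
    [0, 0, 0],
    [0, 0, 0],
    [0, 0, 0],
    [0, 0, 0],
    [0, 0, 0],
    [0, 0, 0],
    [0, 0, 0],
  ],
)

```text
clock: 22.05
tcp_pos: [0.4648, -0.1532, 0.2457]
tool_rot: [[0.299, 0.954, -0.0], [0.954, -0.299, -0.0], [-0.0, -0.0, -1.0]]
ft_force: [1.9, -3.8, 0.8]
gripper_width: 0.213
grip_force: 30.0
```

```bash
python3 f.py
```

```text
clk 22.05 r mm 65.39 phi 179.9 z 245.71 Ftan(resist) 3.76 Frad(out) -1.94 Fz 0.82 grip 30.00185340642929 0.21313575375074384
```

Emit:
jog_arm(
  offset=[
    [0.992, -0.238, 0.02],
    [1.017, -0.08, 0.02],
    [1.017, 0.08, 0.02],
    [0.992, 0.238, 0.02],
    [0.942, 0.39, 0.02],
    [0.87, 0.533, 0.02],
    [0.775, 0.663, 0.02],
    [0.663, 0.775, 0.02],
  ],
  angular=[
    [0, 0, 0],
    [0, 0, 0],
    [0, 0, 0],
    [0, 0, 0],
    [0, 0, 0],
    [0, 0, 0],
    [0, 0, 0],
    [0, 0, 0],
  ],
)

```text
clock: 22.85
tcp_pos: [0.51, -0.0911, 0.244]
tool_rot: [[0.299, 0.954, -0.001], [0.954, -0.299, 0.0], [-0.0, -0.001, -1.0]]
ft_force: [-3.6, -1.4, 2.8]
gripper_width: 0.209
grip_force: 30.0
```

```bash
python3 f.py
```

```text
clk 22.85 r mm 65.43 phi 107.9 z 243.96 Ftan(resist) 3.85 Frad(out) -0.26 Fz 2.78 grip 30.000518560409546 0.20916135164079758
```

Emit:
jog_arm(
  offset=[
    [0.533, 0.87, 0.02],
    [0.39, 0.942, 0.02],
    [0.238, 0.992, 0.02],
    [0.08, 1.017, 0.02],
    [-0.08, 1.017, 0.02],
    [-0.238, 0.992, 0.02],
    [-0.39, 0.942, 0.02],
    [-0.533, 0.87, 0.02],
  ],
  angular=[
    [0, 0, 0],
    [0, 0, 0],
    [0, 0, 0],
    [0, 0, 0],
    [0, 0, 0],
    [0, 0, 0],
    [0, 0, 0],
    [0, 0, 0],
  ],
)

```text
clock: 23.65
tcp_pos: [0.583, -0.1151, 0.2425]
tool_rot: [[0.299, 0.954, 0.0], [0.954, -0.299, 0.0], [0.0, 0.0, -1.0]]
ft_force: [-0.8, 2.0, 2.1]
gripper_width: 0.208
grip_force: 30.0
```

```bash
python3 f.py
```

```text
clk 23.65 r mm 65.22 phi 35.9 z 242.49 Ftan(resist) 2.11 Frad(out) 0.51 Fz 2.1 grip 30.003756880760193 0.20801619908285263
```

Emit:
jog_arm(
  offset=[
    [-0.663, 0.775, 0.02],
    [-0.775, 0.663, 0.02],
    [-0.87, 0.533, 0.01],
    [-0.942, 0.39, 0.02],
    [-0.992, 0.238, 0.01],
    [-1.017, 0.08, 0.02],
  ],
  angular=[
    [0, 0, 0],
    [0, 0, 0],
    [0, 0, 0],
    [0, 0, 0],
    [0, 0, 0],
    [0, 0, 0],
  ],
)

```text
clock: 24.25
tcp_pos: [0.5921, -0.1736, 0.2415]
tool_rot: [[0.299, 0.954, 0.0], [0.954, -0.299, -0.0], [-0.0, 0.0, -1.0]]
ft_force: [1.0, 3.5, 0.0]
gripper_width: 0.214
grip_force: 30.0
```

```bash
python3 f.py
```

```text
clk 24.25 r mm 65.15 phi -18.2 z 241.52 Ftan(resist) 3.61 Frad(out) -0.16 Fz 0.04 grip 30.00042825937271 0.21357308923437243
```

Emit:
jog_arm(
  offset=[
    [-1.017, -0.08, 0.02],
    [-0.992, -0.238, 0.02],
    [-0.942, -0.39, 0.02],
    [-0.87, -0.533, 0.02],
    [-0.775, -0.663, 0.02],
    [-0.663, -0.775, 0.02],
  ],
  angular=[
    [0, 0, 0],
    [0, 0, 0],
    [0, 0, 0],
    [0, 0, 0],
    [0, 0, 0],
    [0, 0, 0],
  ],
)

```text
clock: 24.85
tcp_pos: [0.5501, -0.2155, 0.2403]
tool_rot: [[0.299, 0.954, 0.0], [0.954, -0.299, -0.0], [-0.0, 0.0, -1.0]]
ft_force: [3.7, 1.3, -1.0]
gripper_width: 0.207
grip_force: 30.0
```

```bash
python3 f.py
```

```text
clk 24.85 r mm 65.28 phi -72.2 z 240.34 Ftan(resist) 3.87 Frad(out) -0.08 Fz -1.01 grip 30.0000062584877 0.2069759842327001
```

Next, the remaining Q4 rows and the start of the next turn.

Emit:
jog_arm(
  offset=[
    [-0.533, -0.87, 0.02],
    [-0.39, -0.942, 0.02],
    [-0.238, -0.992, 0.02],
    [-0.08, -1.017, 0.02],
    [0.08, -1.017, 0.03],
    [0.238, -0.992, 0.03],
  ],
  angular=[
    [0, 0, 0],
    [0, 0, 0],
    [0, 0, 0],
    [0, 0, 0],
    [0, 0, 0],
    [0, 0, 0],
  ],
)

```text
clock: 25.45
tcp_pos: [0.4917, -0.2062, 0.239]
tool_rot: [[0.299, 0.954, 0.0], [0.954, -0.299, -0.0], [-0.0, 0.0, -1.0]]
ft_force: [3.3, -1.2, 0.0]
gripper_width: 0.209
grip_force: 30.0
```

```bash
python3 f.py
```

```text
clk 25.45 r mm 65.4 phi -126.1 z 239.02 Ftan(resist) 3.35 Frad(out) -0.99 Fz 0.0 grip 30.001538693904877 0.20885044492350258
```

Emit:
jog_arm(
  offset=[
    [0.39, -0.942, 0.02],
    [0.533, -0.87, 0.02],
    [0.663, -0.775, 0.02],
    [0.775, -0.663, 0.02],
    [0.87, -0.533, 0.02],
    [0.942, -0.39, 0.02],
  ],
  angular=[
    [0, 0, 0],
    [0, 0, 0],
    [0, 0, 0],
    [0, 0, 0],
    [0, 0, 0],
    [0, 0, 0],
  ],
)

```text
clock: 26.05
tcp_pos: [0.4648, -0.1533, 0.2378]
tool_rot: [[0.299, 0.954, -0.0], [0.954, -0.299, -0.0], [-0.0, -0.0, -1.0]]
ft_force: [-0.8, -4.4, 3.3]
gripper_width: 0.206
grip_force: 30.0
```

```bash
python3 f.py
```

```text
clk 26.05 r mm 65.4 phi -180.0 z 237.78 Ftan(resist) 4.44 Frad(out) 0.79 Fz 3.26 grip 30.003753304481506 0.2059684961259484
```

Emit:
jog_arm(
  offset=[
    [0.992, -0.238, 0.02],
    [1.017, -0.08, 0.02],
    [1.017, 0.08, 0.02],
    [0.992, 0.238, 0.02],
  ],
  angular=[
    [0, 0, 0],
    [0, 0, 0],
    [0, 0, 0],
    [0, 0, 0],
  ],
)

```text
clock: 26.45
tcp_pos: [0.4767, -0.115, 0.2369]
tool_rot: [[0.299, 0.954, -0.001], [0.954, -0.299, -0.0], [-0.001, -0.001, -1.0]]
ft_force: [-2.8, -5.3, 5.4]
gripper_width: 0.208
grip_force: 30.0
```

```bash
python3 f.py
```

```text
clk 26.45 r mm 65.75 phi 144.4 z 236.93 Ftan(resist) 5.97 Frad(out) -0.79 Fz 5.4 grip 30.003548562526703 0.20778949720184942
```

Emit:
jog_arm(
  offset=[
    [0.942, 0.39, 0.02],
    [0.87, 0.533, 0.02],
    [0.775, 0.663, 0.02],
  ],
  angular=[
    [0, 0, 0],
    [0, 0, 0],
    [0, 0, 0],
  ],
)

```text
clock: 26.75
tcp_pos: [0.4994, -0.095, 0.2362]
tool_rot: [[0.299, 0.954, -0.002], [0.954, -0.299, -0.0], [-0.001, -0.002, -1.0]]
ft_force: [-5.6, -3.6, 7.6]
gripper_width: 0.208
grip_force: 30.0
```

```bash
python3 f.py
```

```text
clk 26.75 r mm 65.95 phi 117.8 z 236.24 Ftan(resist) 6.65 Frad(out) -0.55 Fz 7.61 grip 30.001478791236877 0.20802533616995286
```

Emit:
jog_arm(
  offset=[
    [0.663, 0.775, 0.01],
    [0.533, 0.87, 0.01],
  ],
  angular=[
    [0, 0, 0],
    [0, 0, 0],
  ],
)

```text
clock: 26.95
tcp_pos: [0.5185, -0.0883, 0.2359]
tool_rot: [[0.298, 0.954, -0.003], [0.954, -0.298, 0.0], [-0.001, -0.003, -1.0]]
ft_force: [-7.4, -2.6, 8.2]
gripper_width: 0.205
grip_force: 30.0
```

```bash
python3 f.py
```

```text
clk 26.95 r mm 66.05 phi 100.2 z 235.92 Ftan(resist) 7.71 Frad(out) -1.22 Fz 8.17 grip 30.003068447113037 0.2049837983494875
```

Emit:
jog_arm(
  offset=[
    [0, 0, 0],
    [0, 0, 0],
  ],
  angular=[
    [0, 0, 0],
    [0, 0, 0],
  ],
)

```text
clock: 27.15
tcp_pos: [0.5187, -0.0883, 0.2359]
tool_rot: [[0.298, 0.954, -0.002], [0.954, -0.298, 0.0], [-0.0, -0.002, -1.0]]
ft_force: [-4.2, -0.8, 8.3]
gripper_width: 0.21
grip_force: 30.0
```

```bash
python3 f.py
```

```text
clk 27.15 r mm 65.99 phi 100.0 z 235.9 Ftan(resist) 4.31 Frad(out) -0.01 Fz 8.35 grip 30.001552999019623 0.21037369455649
```

Emit:
jog_arm(
  offset=[
    [0.39, 0.942, 0],
  ],
  angular=[
    [0, 0, 0],
  ],
)

```text
clock: 27.25
tcp_pos: [0.5278, -0.0876, 0.2359]
tool_rot: [[0.299, 0.954, -0.003], [0.954, -0.299, 0.001], [-0.0, -0.003, -1.0]]
ft_force: [-8.1, -0.1, 7.2]
gripper_width: 0.21
grip_force: 30.0
```

```bash
python3 f.py
```

```text
clk 27.25 r mm 65.78 phi 92.0 z 235.95 Ftan(resist) 8.11 Frad(out) 0.19 Fz 7.23 grip 30.00560849905014 0.20966276251398397
```

Emit:
jog_arm(
  offset=[
    [0, 0, 0],
    [0, 0, 0],
  ],
  angular=[
    [0, 0, 0],
    [0, 0, 0],
  ],
)

```text
clock: 27.45
tcp_pos: [0.5286, -0.0874, 0.2358]
tool_rot: [[0.299, 0.954, -0.003], [0.954, -0.299, 0.0], [-0.0, -0.003, -1.0]]
ft_force: [-5.9, -0.6, 8.0]
gripper_width: 0.207
grip_force: 30.0
```

```bash
python3 f.py
```

```text
clk 27.45 r mm 65.93 phi 91.4 z 235.77 Ftan(resist) 5.89 Frad(out) -0.51 Fz 7.99 grip 30.00339299440384 0.20708374978295022
```

Emit:
jog_arm(
  offset=[
    [0, 0, -0.08],
    [0, 0, 0],
  ],
  angular=[
    [0, 0, 0],
    [0, 0, 0],
  ],
)

```text
clock: 27.65
tcp_pos: [0.5283, -0.0874, 0.2364]
tool_rot: [[0.299, 0.954, -0.003], [0.954, -0.299, 0.0], [-0.0, -0.003, -1.0]]
ft_force: [-4.9, -1.0, 1.7]
gripper_width: 0.207
grip_force: 30.0
```

Emit:
jog_arm(
  offset=[
    [0, 0, 0],
    [0, 0, 0],
    [0, 0, 0],
    [0, 0, 0],
  ],
  angular=[
    [0, 0, 0],
    [0, 0, 0],
    [0, 0, 0],
    [0, 0, 0],
  ],
  jaw=5.5,
)

```text
clock: 28.05
tcp_pos: [0.5296, -0.0881, 0.237]
tool_rot: [[0.299, 0.954, 0.0], [0.954, -0.299, -0.0], [0.0, 0.0, -1.0]]
ft_force: [-0.6, 0.4, 0.1]
gripper_width: 0.51
grip_force: 0.0
```

Emit:
jog_arm(
  offset=[
    [0, 0, -1],
    [0, 0, -2],
    [0, 0, -3],
    [0, 0, -4],
    [0, 0, -3],
    [0, 0, -2],
    [0, 0, 0],
    [0, 0, 0],
  ],
  angular=[
    [0, 0, 0],
    [0, 0, 0],
    [0, 0, 0],
    [0, 0, 0],
    [0, 0, 0],
    [0, 0, 0],
    [0, 0, 0],
    [0, 0, 0],
  ],
)

```text
clock: 28.85
tcp_pos: [0.5294, -0.0883, 0.3871]
tool_rot: [[0.299, 0.954, 0.001], [0.954, -0.299, 0.0], [0.0, 0.0, -1.0]]
ft_force: [-0.2, 0.2, -0.4]
gripper_width: 0.586
grip_force: 0.0
```

```bash
python3 f.py
python3 - <<'E'
from h import *
np.set_printoptions(precision=4,suppress=True)
p=cams.capture('side'); w=cloud(p)
c=proj(p,[.52,-.15,.2]).astype(int); a=p['color'][c[1]-50:c[1]+50,c[0]-50:c[0]+50,::-1]
cv2.imwrite('pics/crop5.png',cv2.resize(a,(500,500),interpolation=cv2.INTER_CUBIC))
hsv=cv2.cvtColor(p['color'],cv2.COLOR_RGB2HSV); red=((hsv[...,0]<8)|(hsv[...,0]>172))&(hsv[...,1]>150)&(hsv[...,2]>60)
red&=(np.hypot(w[...,0]-.53,w[...,1]+.13)<.1)&(w[...,2]>.2); k,l,st,ce=cv2.connectedComponentsWithStats(red.astype(np.uint8))
for i in range(1,k): print(st[i],np.nanmedian(w[l==i],0))
E
```

```text
clk 28.85 r mm 65.0 phi 90.7 z 387.12 Ftan(resist) 0.16 Frad(out) 0.24 Fz -0.38 grip 0.0 0.5861857836680378
[357 245   8  17 103] [ 0.5037 -0.096   0.2491]
[380 268   6   5  21] [ 0.5278 -0.1528  0.22  ]
```

View pics/crop5.png

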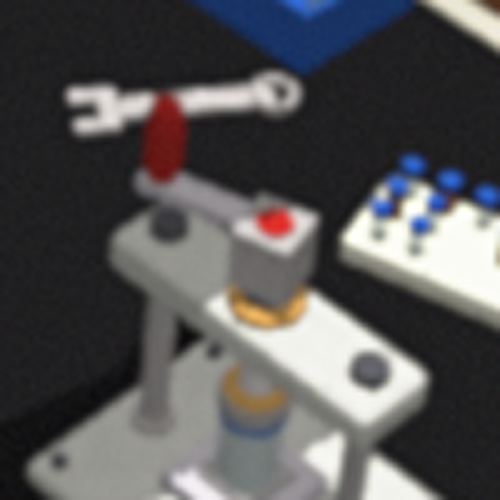

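The crop shows the pad on the cartridge cap, the crank seated low on the spindle (hub dot at (277,222)) and the knob at (163,140) free of the gripper. The spanner and rack stand undisturbed. Handing in.

```bash
python3 -c "
from rig import close_job
print(close_job())"
```

```text
the job is handed in; nothing more can be done
None
```

I handed the job in at about 29 s: the crank is seated on the square and was wound clockwise about 3.4 turns to hand-tight (8.1 N at the moving knob, 5.9 N just after it stopped). The gripper is clear and nothing else seems to have been moved; the hand-in returned no verdict.

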